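Set the condiment caddy on its locating stud

TASK

Pick up the empty steel condiment caddy by its carrying bar and set it on the mounting plate screwed to the worktop, lengthwise along the plate, with the hole in its floor over the plate's stud, so that the stud comes up through the hole and the caddy sits fully down and flat on the plate. The stud is only roughly where it is marked, so if the caddy rides up on it, nudge the caddy about until the hole drops over it, then let go. Leave the chilli jar, the timer and the pepper shaker where they stand.

Things in the scene. Friction and masses are not known exactly. Their poses are not given: they have to be found in the camera images.
- caddy: Open steel tray 190 mm long (its x), 120 mm wide (y), walls 45 mm high, 4 mm thick, 0.3 to 0.65 kg, with a black carrying bar over its middle. Origin: centre of its flat underside; z up. The floor is 10 mm thick with one round through hole, 18 mm across, off the middle, towards the +x end (see caddy_hole) and no other opening.
- caddy_bar (a point): Centre of the caddy's black carrying bar, 165 mm straight above the centre of the caddy's underside. The bar is 90 mm long (across the caddy, along its y), 16 mm wide (x) and 26 mm high (its top is 178 mm above the underside); grasp it across its 16 mm width from above. A thin web, 6 mm thick and 50 mm long, joins it to the floor below; open space to both sides of it.
- caddy_hole (a point): Centre of the caddy's hole at the underside, 35 mm from the caddy's centre along its +x. 18 mm across at the floor.
- mount_plate: Flat steel mounting plate fixed to the worktop, 220 mm long (its x), 150 mm wide (its y), 6 mm thick; origin at the centre of its underside, on the worktop. It stays put. When the caddy is seated its x axis points the same way as the plate's x axis and its underside lies on the plate's top, 6 mm above the worktop.
- stud_field (a point): Centre of the plate's dark 44 mm square, on its top face, 35 mm from the plate's centre along its +x. The fixed steel stud stands in the square: 14 mm across, 16 mm high, top 3.5 mm tapered to 9 mm across. Its axis is up to 12 mm off this point along each of the plate's x and y; find it by feel or sight. Until the hole is over it the caddy rides on the stud's top, 16 mm above the plate.
- chilli_jar: Bystander: glass jar with a lid, 58 mm across, 86 mm high; origin at the centre of its base. Leave it standing where it is.
- kitchen_timer: Bystander: white wind-up timer with a dial, 65 mm across, 46 mm high; origin at the centre of its base. Leave it alone.
- pepper_shaker: Bystander: clear shaker, 44 mm across, 90 mm high; origin at the centre of its base. Leave it standing where it is.

How it is judged:
By the outcome, as a careful person would: the job done as asked, in the order asked, and still so for the second after the job is handed in, with the robot touching nothing.
It also fails if it takes over 72 s, if anything falls off the work surface, if the arm or the gripper's body presses on something with over 40 N, if the wrist force passes 120 N, or if a joint passes its speed limit or range.

ROBOT

A 6-joint arm with a two-finger parallel gripper is mounted at the origin on a cart in front of the work surface, level with it; the furniture and walls round the work are solid. World frame = base frame: x ahead of the robot, y to its left, z up, the work surface at z = 0. Lengths are in m, angles in rad, forces in N, time in s.
With the tool pointing down it reaches from about 0.25 to 0.775 m from the base axis. Payload 8.9 kg.
Tool frame: the origin (TCP) lies midway between the tips of the shut fingers; the grasp point (between the pads) lies 19 mm behind it; z points along the fingers, y is the line along which they close (so a half turn about z gives the same grasp; the last joint's range is limited). The gripper opens to 85 mm and grips with 20 to 120 N. Pads are 22 mm wide; open, the fingers measure 114 mm over their backs; the gripper's body (76 mm by 85 mm) begins 54 mm behind the grasp point. The pads swing forward as they close: fully open they stand 13 mm farther back than shut.
Start: joints at [1.042, 0.291, -0.153, 1.127, 0, 1.431], TCP at [0.199, 0.486, 0.231] pointing down, gripper open.
Joint ranges: [-2.52, 2.52], [-0.91, 1.74], [-1.3, 1.37], [-1.96, 2.02], [-1.52, 1.47], [-3.14, 3.14]. Speed limits (rad/s): [2.22, 2.22, 2.79, 3.14, 3.14, 3.14].

INTERFACE

Orientations are given as a unit quaternion [x, y, z, w].
In Python, from workcell import env gives the robot as it stands. Calls block until the motion is done:
- env.reach(position, orientation): joint-space move of the TCP to a pose.
- env.movel(position, frame=None, feed=0.15): straight line of the TCP; frame=None keeps the orientation; feed is the mean speed in m/s.
- env.move_j(angles): joint-space move.
- env.grip(opening): finger opening in m; the grip force is fixed at half the most; returns when the fingers have stopped.
- env.hold(seconds).
- env.solve_ik(position, orientation): joint angles nearest the present ones, or None.
- env.read_camera(name): name is "scene" or "side" or "wrist"; returns (picture, depth): 400x640x3 uint8, blue, green, red; 400x640 float32, m along the optical axis (not along the pixel's ray), 0 where there is no reading.
- env.camera_model(name): a dict with "camera_matrix" (3x3 intrinsics, pixels), "R" (3x3) and "t" (3): a world point X has camera coordinates R X + t. Camera axes: x right, y down, z forward; pixel columns grow to the right and rows downward; lengths in m; the calibration is good to about 2 mm. A picture is of the moment at which its call begins: read the wrist's pose just before it. camera_model takes no time and is no camera call; for the wrist camera it gives the pose at the moment of the call.
A pose or a line that the arm cannot do raises env.MotionError and nothing moves.
- env.finish_job(): hands the job in; it is judged then, once.
Readings, each from a call of its own:
- env.get_t(): time.
- env.get_joints(): joint angles.
- env.get_joint_velocities(): joint speeds.
- env.get_joint_torque(): joint torques, N m.
- env.get_tool_pos(): TCP position.
- env.get_eef_rot(): TCP orientation.
- env.get_force(): force on the tool from outside, world axes, zero at the start.
- env.get_torque(): the same for the moment, N m.
- env.get_opening(): finger opening in m.
- env.get_gripper_force(): force on a finger pad.
Only numpy, scipy, OpenCV 4.12 (cv2) and the standard library are available. Lean on these libraries where they do the work, as an engineer would, in place of code of your own. Each camera call takes 0.05 s, during which the arm holds its last target. There are 200 camera calls.

## Working session

There is one attempt and no reset: what is moved stays moved. The work goes in short steps, each a Python script; the robot and the scene stay as the last script left them, time stands still between calls to the robot, and variables do not carry over. Pictures are saved under pics/ and viewed, at most 10 in all, crops included, and the job is handed in when it is done.

```bash
mkdir -p pics
python3 - <<'E'
from workcell import env
import cv2,numpy as np
for n in ("scene","side"):
    p,d=env.read_camera(n); cv2.imwrite(f"pics/{n}0.png",p); np.save(f"{n}0.npy",d)
    m=env.camera_model(n); np.savez(f"{n}0.npz",**{k:np.array(v) for k,v in m.items()}); print(n, -np.array(m["R"]).T@np.array(m["t"]))
print(env.get_t(),env.get_eef_rot())
E
```

```text
scene [ 0.09109114 -0.45942678  1.15069391]
side [ 0.4583216  -0.70600343  0.68981439]
0.1 [ 1.93658296e-01  9.81068867e-01 -5.48812251e-04 -2.02165531e-04]
```

View pics/scene0.png

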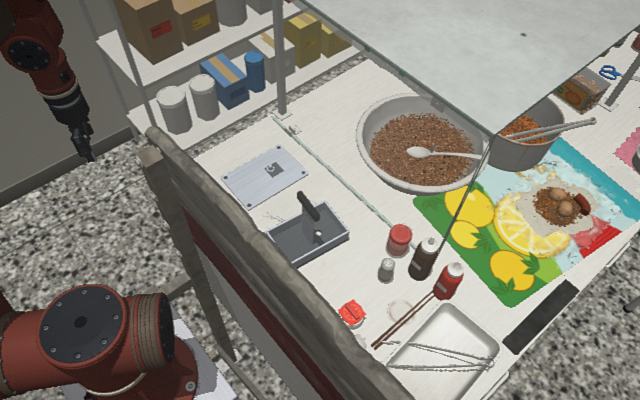

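View pics/side0.png

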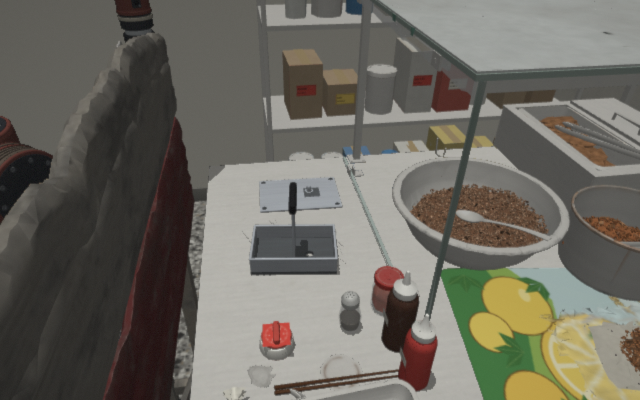

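```bash
cat > h.py <<'E'
import numpy as np
def px(n,u,v,z=None):
    m=np.load(n+".npz"); K,R,t=m["camera_matrix"],m["R"],m["t"]; c=-R.T@t
    r=R.T@np.linalg.solve(K,[u,v,1.])
    if z is not None: s=(z-c[2])/r[2]
    else: s=np.load(n+".npy")[int(round(v)),int(round(u))]
    return c+s*r
E
python3 - <<'E'
from h import *
import cv2
a=cv2.imread("pics/scene0.png"); b=cv2.imread("pics/side0.png")
A=cv2.resize(a[135:275,205:365],None,fx=5,fy=4.0*1.25,interpolation=cv2.INTER_CUBIC)[:600]
B=cv2.resize(b[150:290,230:360],None,fx=4.2857,fy=4.2857,interpolation=cv2.INTER_CUBIC)
cv2.imwrite("pics/sc1.png",A[:600]); 
cv2.imwrite("pics/si1.png",B)
np.set_printoptions(precision=3,suppress=True)
for q in [("side0",355,155),("side0",440,340),("side0",478,78),("side0",362,40),("side0",372,2),("scene0",150,140),("scene0",290,300),("scene0",490,134),("scene0",310,205),("side0",170,130),("side0",150,45),("side0",293,185),("scene0",399,228),("scene0",388,262)]: print(q,px(*q))
E
```

```text
('side0', 355, 155) [0.774 0.469 0.018]
('side0', 440, 340) [ 0.778 -0.22  -0.   ]
('side0', 478, 78) [ 0.735 -0.222  0.508]
('side0', 362, 40) [0.77  0.461 0.371]
('side0', 372, 2) [0.738 0.279 0.499]
('scene0', 150, 140) [0.269 0.214 0.452]
('scene0', 290, 300) [ 0.271 -0.212  0.448]
('scene0', 490, 134) [ 0.73  -0.216  0.512]
('scene0', 310, 205) [0.531 0.043 0.182]
('side0', 170, 130) [0.301 0.113 0.307]
('side0', 150, 45) [0.3   0.091 0.477]
('side0', 293, 185) [0.538 0.082 0.176]
('scene0', 399, 228) [ 0.707 -0.11   0.084]
('scene0', 388, 262) [ 0.611 -0.163  0.09 ]
```

View pics/sc1.png

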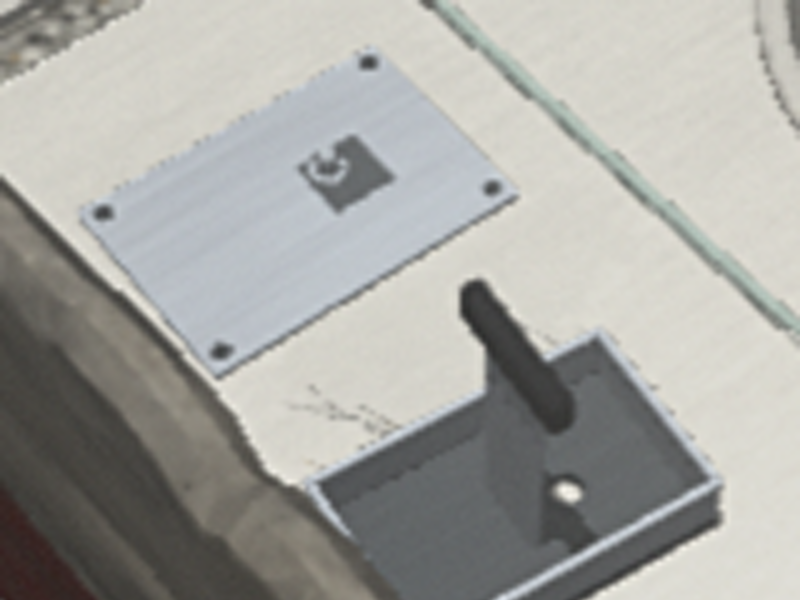

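View pics/si1.png

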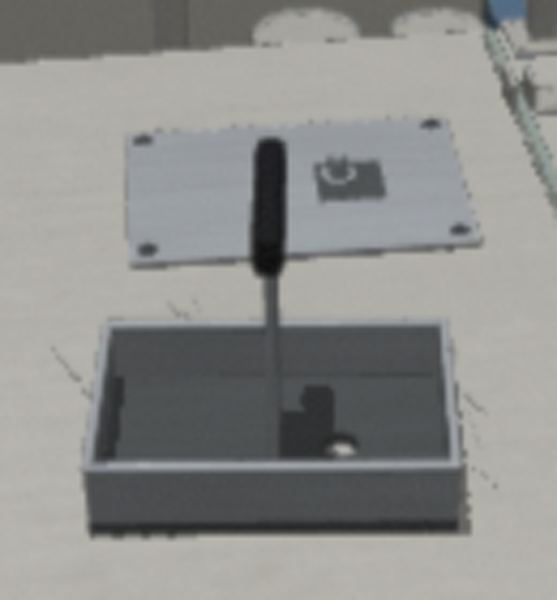

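Run:
```python
from h import *
np.set_printoptions(precision=4,suppress=True)
S=lambda p,z:px("scene0",205+(p[0]+.5)/5-.5,135+(p[1]+.5)/5-.5,z)[:2]
D=lambda p,z:px("side0",230+(p[0]+.5)/4.2857-.5,150+(p[1]+.5)/4.2857-.5,z)[:2]
def show(n,f,ps,z): 
    P=np.array([f(p,z) for p in ps]); print(n,P.tolist() and P.round(4).tolist(),'mean',P.mean(0)); return P
show("plate sc",S,[(370,47),(518,196),(218,376),(80,210)],.006)
show("plate si",D,[(447,120),(482,241),(132,266),(126,133)],.006)
show("sq sc",S,[(356,135),(396,182),(340,213),(298,170)],.006)
show("sq si",D,[(382,160),(386,198),(320,201),(314,163)],.006)
show("stud top sc",S,[(327,165)],.018); show("stud top si",D,[(337,168)],.018)
show("rim sc",S,[(600,332),(720,480),(312,485)],.045)
show("rim si",D,[(449,322),(465,463),(85,467),(105,322)],.045)
show("bar sc",S,[(475,285),(557,425)],.178); show("bar si",D,[(270,141),(268,268)],.178)
show("hole sc",S,[(568,490)],.01);show("hole si",D,[(343,447)],.01)
for n in("scene0","side0"):
    m=np.load(n+".npz"); d=np.load(n+".npy"); v,u=np.nonzero(d>0)
    P=(np.linalg.solve(m["camera_matrix"],np.stack([u,v,np.ones_like(u)]))*d[v,u]-m["t"][:,None]).T@m["R"]
    w=P[(P[:,0]>.05)&(P[:,0]<.42)&(P[:,2]>-.2)&(P[:,2]<.7)]
    for y in np.arange(-.6,.9,.1):
        q=w[(abs(w[:,1]-y)<.05)]
        if len(q):
            h=q[q[:,2]>.05]
            print(n,round(y,2),len(q),'zmax',q[:,2].max(),'x of >.05',(h[:,0].min(),h[:,0].max()) if len(h) else None)
    g=P[(P[:,2]>.3)&(P[:,0]>.4)&(P[:,0]<1.2)&(abs(P[:,1])<.6)]; print('high',g.min(0),g.max(0))
```

```text
plate sc [[0.6844, 0.3747], [0.6796, 0.2243], [0.4642, 0.2333], [0.4712, 0.3826]] mean [0.5749 0.3037]
plate si [[0.6872, 0.3656], [0.682, 0.2229], [0.4649, 0.2279], [0.469, 0.3803]] mean [0.5758 0.2992]
sq sc [[0.6337, 0.3237], [0.6298, 0.2794], [0.5893, 0.2821], [0.5898, 0.3244]] mean [0.6107 0.3024]
sq si [[0.6351, 0.3227], [0.6305, 0.2783], [0.588, 0.281], [0.59, 0.3255]] mean [0.6109 0.3018]
stud top sc [[0.6003, 0.3082]] mean [0.6003 0.3082]
stud top si [[0.6016, 0.2994]] mean [0.6016 0.2994]
rim sc [[0.6329, 0.098], [0.6187, -0.0161], [0.4488, 0.1209]] mean [0.5668 0.0676]
rim si [[0.6354, 0.0971], [0.6215, -0.0168], [0.4321, 0.0079], [0.447, 0.1245]] mean [0.534  0.0532]
bar sc [[0.5385, 0.0921], [0.5161, 0.0031]] mean [0.5273 0.0476]
bar si [[0.5376, 0.0892], [0.5246, -0.0175]] mean [0.5311 0.0359]
hole sc [[0.5665, 0.0467]] mean [0.5665 0.0467]
hole si [[0.5681, 0.0424]] mean [0.5681 0.0424]
scene0 -0.4 2101 zmax 0.5047869079983897 x of >.05 (np.float64(0.2671200944924296), np.float64(0.2991026558908629))
scene0 -0.3 4017 zmax 0.5087763949843889 x of >.05 (np.float64(0.2675
[... 1600 characters left out ...]
47589924))
side0 -0.0 5837 zmax 0.5118845947092798 x of >.05 (np.float64(0.050029061139114914), np.float64(0.3048355773100328))
side0 0.1 3338 zmax 0.4984810348826578 x of >.05 (np.float64(0.28030870793878365), np.float64(0.3043538732921567))
side0 0.2 2574 zmax 0.4751664251632171 x of >.05 (np.float64(0.22093906693022308), np.float64(0.3043606148422148))
side0 0.3 766 zmax 0.0031859286815757067 x of >.05 None
side0 0.4 1065 zmax 0.4856971763194058 x of >.05 (np.float64(0.17782054120110613), np.float64(0.22572035835781248))
side0 0.5 1053 zmax 0.48490514119874384 x of >.05 (np.float64(0.15985687445816602), np.float64(0.24043867092774804))
high [ 0.727  -0.2251  0.3   ] [1.2    0.4921 0.5205]
```

```bash
cat >> h.py <<'E'
def quat(yaw_deg):  # tool down, tool y along world yaw
    f=np.radians((yaw_deg+90)/2); return [np.cos(f),np.sin(f),0.,0.]
E
python3 - <<'E'
from workcell import env
from h import *
np.set_printoptions(precision=4,suppress=True)
rng=np.random.default_rng(0); D=[]
while len(D)<40:
    r,a,z=rng.uniform(.35,.72),rng.uniform(-.5,1.3),rng.uniform(.1,.5)
    p=[r*np.cos(a),r*np.sin(a),z]
    j=env.solve_ik(p,quat(-8))
    if j is not None: D.append(list(p)+list(j))
D=np.array(D); P=D[:,:3]; j=D[:,3:]
c,s=np.cos(j[:,0]),np.sin(j[:,0]); R=P[:,0]*c+P[:,1]*s; L=-P[:,0]*s+P[:,1]*c
print("lat",L.min(),L.max(),"j5",abs(j[:,4]).max(),"pitch",(j[:,1]-j[:,2]+j[:,3]).min(),(j[:,1]-j[:,2]+j[:,3]).max())
for sg in(-1,1):
    q=j[:,1]+sg*j[:,2]; A=np.stack([np.sin(j[:,1]),np.cos(j[:,1]),np.sin(q),np.cos(q),np.ones(len(q))],1)
    for n,y in(("r",R),("z",P[:,2])): x,res,*_=np.linalg.lstsq(A,y,rcond=None); print(sg,n,x,res)
for n,p,yw in(("bar",[.532,.048,.146],-7.6),("bar_h",[.532,.048,.30],-7.6),("pl",[.565,.301,.17],-2.3),("hi",[.45,.35,.5],-7.6),("hi2",[.5,.05,.5],-7.6)):
    for k in(0,180): print(n,env.solve_ik(p,quat(yw+k)))
E
```

```text
lat 0.07289999999999983 0.07290000000000019 j5 0.0 pitch 1.5707963267948961 1.570796326794897
-1 r [ 0.5098 -0.      0.06    0.3854 -0.    ] [0.]
-1 z [ 0.      0.5098 -0.3854  0.06   -0.1457] [0.]
1 r [ 0.3228 -0.3517  0.0678  0.0619  0.6776] [0.0095]
1 z [-0.8035  0.5733  0.3675 -0.2377  0.0792] [0.0108]
bar [-0.0469  0.3712 -0.2727  0.9269  0.      1.6565]
bar [-0.0469  0.3712 -0.2727  0.9269  0.     -1.4851]
bar_h [-0.0469  0.2815  0.0139  1.3032  0.      1.6565]
bar_h [-0.0469  0.2815  0.0139  1.3032  0.     -1.4851]
pl [0.3754 0.5463 0.0794 1.1039 0.     1.9863]
pl [ 0.3754  0.5463  0.0794  1.1039  0.     -1.1553]
hi [0.5328 0.4535 0.8003 1.9176 0.     2.2363]
hi [ 0.5328  0.4535  0.8003  1.9176  0.     -0.9053]
hi2 [-0.0459  0.277   0.5321  1.8259  0.      1.6575]
hi2 [-0.0459  0.277   0.5321  1.8259  0.     -1.4841]
```

Run:
```python
from h import *
np.set_printoptions(precision=3,suppress=True)
m=np.load("side0.npz");
for q in [("scene0",80,320),("scene0",155,330),("scene0",20,345),("scene0",30,50),("scene0",45,80),("scene0",65,100),("scene0",75,120),("scene0",88,155),("side0",15,160),("side0",135,10),("side0",140,35)]: print(q,px(*q))
for n in("scene0","side0"):
    m=np.load(n+".npz"); d=np.load(n+".npy"); v,u=np.nonzero(d>0)
    P=(np.linalg.solve(m["camera_matrix"],np.stack([u,v,np.ones_like(u)]))*d[v,u]-m["t"][:,None]).T@m["R"]
    w=P[(P[:,0]<.255)&(P[:,0]>-.3)&(P[:,1]<.62)&(P[:,1]>-.25)&(P[:,2]>0)]
    for z in np.arange(0,1,.05):
        k=w[abs(w[:,2]-z)<.025]
        if len(k): print(n,round(z,2),len(k),k.min(0)[:2],k.max(0)[:2])
```

```text
('scene0', 80, 320) [0.001 0.003 0.385]
('scene0', 155, 330) [ 0.086 -0.077  0.356]
('scene0', 20, 345) [ 0.091 -0.459  1.151]
('scene0', 30, 50) [0.18  0.439 0.569]
('scene0', 45, 80) [0.179 0.454 0.488]
('scene0', 65, 100) [0.194 0.449 0.429]
('scene0', 75, 120) [0.192 0.45  0.37 ]
('scene0', 88, 155) [0.177 0.417 0.293]
('side0', 15, 160) [ 0.101 -0.066  0.357]
('side0', 135, 10) [0.211 0.447 0.463]
('side0', 140, 35) [0.208 0.458 0.404]
scene0 0.0 2358 [-0.149 -0.16 ] [0.254 0.201]
scene0 0.05 522 [ 0.017 -0.08 ] [0.255 0.201]
scene0 0.1 635 [-0.1  -0.08] [0.255 0.202]
scene0 0.15 630 [-0.073 -0.085] [0.254 0.201]
scene0 0.2 819 [-0.075 -0.076] [0.255 0.197]
scene0 0.25 954 [-0.167 -0.108] [0.255 0.529]
scene0 0.3 2699 [-0.175 -0.115] [0.255 0.53 ]
scene0 0.35 7632 [-0.155 -0.111] [0.255 0.488]
scene0 0.4 6795 [-0.072 -0.072] [0.255 0.498]
scene0 0.45 1249 [0.159 0.157] [0.255 0.494]
scene0 0.5 808 [0.147 0.431] [0.243 0.497]
scene0 0.55 1385 [0.137 0.422] [0.255 0.494]
scene0 0.6 1305 [0.14  0.423] [0.255 0.498]
scene0 0.65 402 [0.184 0.381] [0.248 0.47 ]
scene0 0.7 476 [0.13  0.238] [0.21  0.405]
scene0 0.75 245 [0.132 0.24 ] [0.176 0.327]
side0 0.25 2 [ 0.061 -0.109] [ 0.066 -0.103]
side0 0.3 856 [ 0.067 -0.115] [ 0.128 -0.021]
side0 0.35 1824 [ 0.064 -0.1  ] [0.13  0.034]
side0 0.4 471 [ 0.041 -0.019] [0.239 0.505]
side0 0.45 788 [0.16  0.168] [0.24  0.494]
side0 0.5 154 [0.162 0.434] [0.239 0.48 ]
```

Run:
```python
from workcell import env
from h import *
import cv2
np.set_printoptions(precision=4,suppress=True)
env.reach([.58,.29,.30],quat(-2.3))
m=env.camera_model("wrist"); p,d=env.read_camera("wrist")
np.savez("w1.npz",**{k:np.array(v) for k,v in m.items()}); np.save("w1.npy",d); cv2.imwrite("pics/w1.png",p)
print(env.get_t(),env.get_tool_pos(),-m["R"].T@m["t"],env.get_force())
```

```text
1.7417 [0.5791 0.2911 0.3   ] [0.5829 0.3654 0.4434] [ 0.7255 -0.3687 -0.024 ]
```

View pics/w1.png

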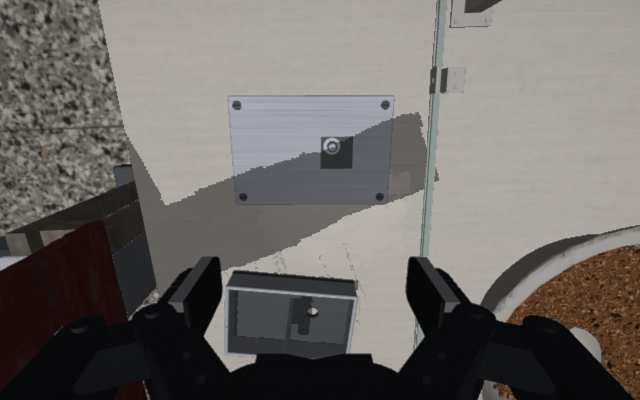

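Run:
```python
import cv2
p=cv2.imread("pics/w1.png"); cv2.imwrite("pics/w1c.png",cv2.resize(p[86:216,220:400],None,fx=4,fy=4,interpolation=cv2.INTER_CUBIC))
```

```text
(no output)
```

View pics/w1c.png

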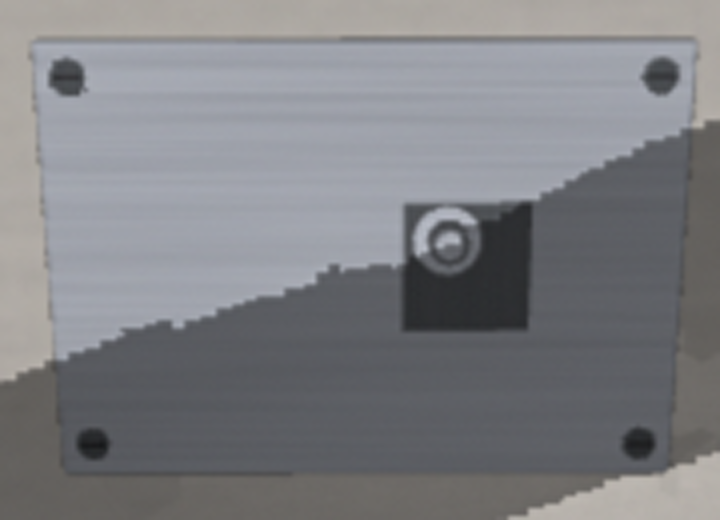

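Run:
```python
from workcell import env
from h import *
import cv2
np.set_printoptions(precision=4,suppress=True)
W=lambda p,z:px("w1",220+(p[0]+.5)/4-.5,86+(p[1]+.5)/4-.5,z)[:2]
pl=np.array([W(p,.006) for p in[(32,39),(696,38),(668,472),(65,472)]]); sq=np.array([W(p,.006) for p in[(402,203),(533,203),(527,330),(403,330)]])
an=lambda v:np.degrees(np.arctan2(v[1],v[0]))
print(pl,pl.mean(0),an(pl[1]-pl[0]),an(pl[2]-pl[3]),an(pl[0]-pl[3])-90,an(pl[1]-pl[2])-90)
print(sq,sq.mean(0),"stud",W((446.5,240),.0185),W((449.5,240),.022), "hole",px("w1",313,312,.01))
print([px("w1",*q,.045)[:2] for q in((228,288),(356,292))])
env.reach([.532,.048,.25],quat(-7.6))
m=env.camera_model("wrist"); p,d=env.read_camera("wrist")
np.savez("w2.npz",**{k:np.array(v) for k,v in m.items()}); np.save("w2.npy",d); cv2.imwrite("pics/w2.png",p)
print(env.get_t(),env.get_tool_pos())
```

```text
[[0.4699 0.3826]
 [0.6878 0.3747]
 [0.683  0.2256]
 [0.4645 0.2338]] [0.5763 0.3042] -2.0927278468884536 -2.1504996214516647 -2.1068214866700856 -1.8516098022637095
[[0.5897 0.3251]
 [0.6343 0.3234]
 [0.6321 0.2797]
 [0.5886 0.2813]] [0.6112 0.3024] stud [0.6039 0.3135] [0.6048 0.3139] hole [0.5693 0.0488 0.01  ]
[array([0.4498, 0.1193]), array([0.6338, 0.1058])]
2.7833 [0.5327 0.0492 0.2504]
```

View pics/w2.png

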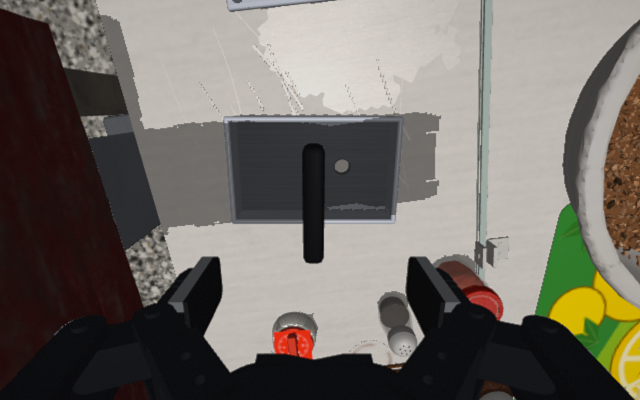

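Run:
```python
from h import *
np.set_printoptions(precision=4,suppress=True)
f=lambda u,v,z:px("w2",u,v,z)[:2]
an=lambda v:np.degrees(np.arctan2(v[1],v[0]))
r=np.array([f(*q,.045) for q in[(224,117),(403,117),(395,222),(235,222)]]); print(r,r.mean(0),an(r[1]-r[0]),an(r[2]-r[3]))
b=np.array([f(313.5,145,.178),f(314,262,.178)]); print(b,b.mean(0),an(b[0]-b[1])-90,"hole",f(342,166.5,.008))
```

```text
[[ 0.4467  0.1239]
 [ 0.6362  0.0988]
 [ 0.621  -0.0197]
 [ 0.4341  0.005 ]] [0.5345 0.052 ] -7.534473402265685 -7.538496103669562
[[0.5397 0.0975]
 [0.5285 0.0102]] [0.5341 0.0539] -7.295022029893843 hole [0.5685 0.0469]
```

Run:
```python
from workcell import env
from h import *
np.set_printoptions(precision=4,suppress=True)
env.reach([.5343,.0525,.20],quat(-7.5)); env.movel([.5343,.0525,.146],feed=.1)
print(env.get_tool_pos(),env.get_force())
env.grip(0.0); print("grip",env.get_opening(),env.get_gripper_force(),env.get_tool_pos())
env.movel([.5343,.0525,.206],feed=.1); env.hold(.3)
print(env.get_t(),env.get_tool_pos(),env.get_force(),env.get_torque(),env.get_opening())
c=np.radians(-2.1); s=np.array([.6042,.3137]); t=s-.035*np.array([np.cos(c),np.sin(c)])
print("target",t)
env.movel([*t,.206],frame=quat(-2.1),feed=.12); env.hold(.4)
m=env.camera_model("wrist"); p,d=env.read_camera("wrist"); import cv2
np.savez("w3.npz",**{k:np.array(v) for k,v in m.items()}); np.save("w3.npy",d); cv2.imwrite("pics/w3.png",p)
print(env.get_t(),env.get_tool_pos(),env.get_force())
```

```text
[0.535  0.0525 0.1469] [0.2483 0.7815 0.3602]
grip 0.015309572206436911 60.08983075618744 [0.5339 0.0525 0.1459]
5.4833 [0.534  0.0525 0.2055] [ 0.3934  0.4446 -3.4508] [ 0.0265  0.0065 -0.0473] 0.015362851021520277
target [0.5692 0.315 ]
8.2917 [0.5692 0.3149 0.206 ] [-0.2278 -0.4804 -3.4775]
```

View pics/w3.png

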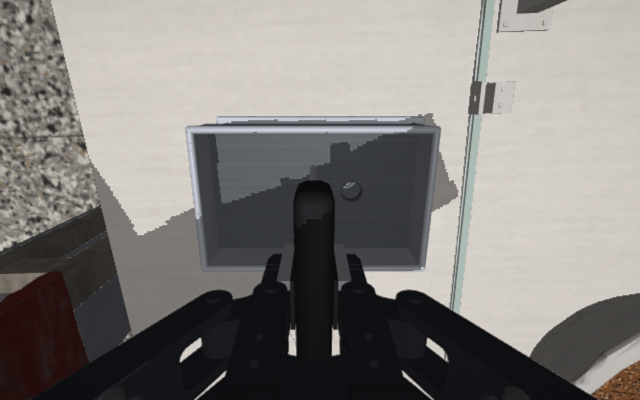

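```bash
cat >> h.py <<'E'
def lower(env,xy,z0,z1,q=None,step=.001,fz=6.,w=-3.45):
    "step down until upward contact force > fz or z1 reached"
    z=z0
    while z>z1-1e-6:
        env.movel([*xy,z],feed=.03); f=env.get_force()
        if f[2]-w>fz: break
        z-=step
    return z,env.get_tool_pos(),f,env.get_torque()
E
python3 - <<'E'
from workcell import env
from h import *
np.set_printoptions(precision=4,suppress=True)
print("hole",px("w3",350.5,190.5,.070),"rim",[px("w3",*q,.105)[:2].round(4) for q in((187,127),(440,127))])
t=[.5692,.315]
env.movel([*t,.175],feed=.08); env.hold(.2); print(env.get_tool_pos(),env.get_force())
print(*lower(env,t,.172,.150), env.get_t())
E
```

```text
hole [0.6036 0.3139 0.07  ] rim [array([0.4765, 0.3774]), array([0.6673, 0.3705])]
[0.5695 0.3152 0.1756] [ 0.139  -0.743  -4.6394]
0.15099999999999997 [0.5691 0.315  0.1517] [-4.5362 -0.6585  5.0032] [-0.2314  0.6907 -0.0156] 14.525
```

Run:
```python
from workcell import env
from h import *
import cv2
np.set_printoptions(precision=4,suppress=True)
env.movel([.5692,.315,.1518],feed=.03); env.hold(.3); print(env.get_tool_pos(),env.get_force())
env.grip(.06); env.hold(.2); env.movel([.5692,.315,.27],feed=.1)
env.movel([.5692,.22,.33],feed=.15); env.hold(.4)
m=env.camera_model("wrist"); p,d=env.read_camera("wrist")
np.savez("w4.npz",**{k:np.array(v) for k,v in m.items()}); np.save("w4.npy",d)
s,_=env.read_camera("side"); 
s=cv2.resize(s[130:250,230:400],(800,565),interpolation=cv2.INTER_CUBIC)
cv2.imwrite("pics/w4.png",p); cv2.imwrite("pics/s4.png",s)
print(env.get_t(),env.get_force(),env.get_opening())
```

```text
[0.5693 0.315  0.1518] [-1.1845  0.5844 -0.1255]
18.5083 [0.0375 0.1883 0.9851] 0.05974546514335006
```

View pics/w4.png

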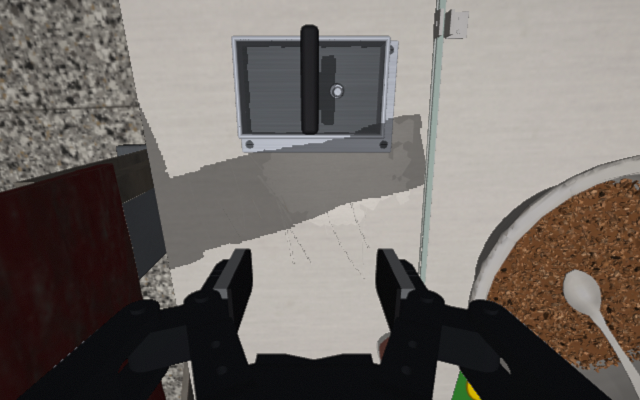

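View pics/s4.png

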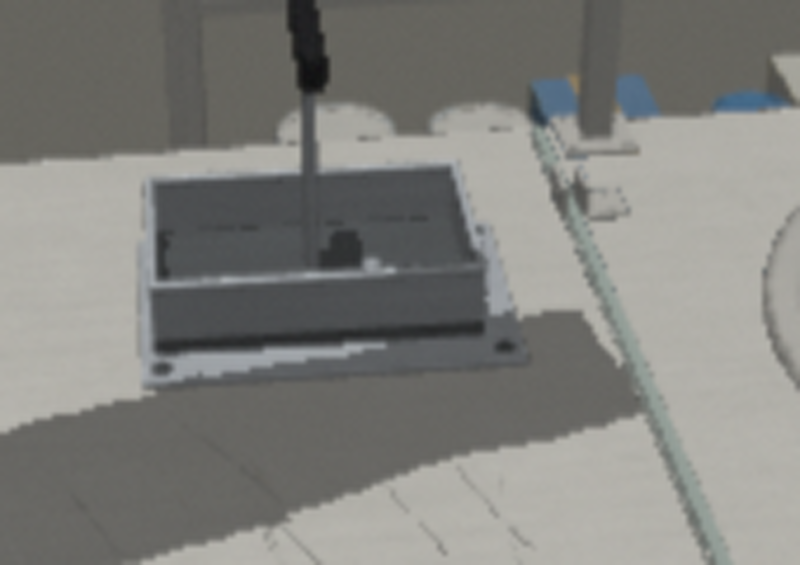

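The wrist picture shows the stud standing up through the hole at (337,91), with the caddy square on the plate. I'll check the floor and rim heights, then hand in.

Run:
```python
from workcell import env
from h import *
np.set_printoptions(precision=4,suppress=True)
z=[px("w4",*q)[2] for q in((265,70),(265,110),(370,70),(370,115),(285,100),(355,100),(310,80))]; print(np.array(z))
if max(z[:6])<.022: print(env.finish_job(),env.get_t())
```

```text
[0.0171 0.0151 0.0159 0.016  0.0159 0.0172 0.1843]
the job is handed in; nothing more can be done
the job is handed in; nothing more can be done
```

The caddy sits flat on the mounting plate with the stud up through its hole. Its floor measures about 16 mm above the worktop all over, as it should when seated. I let go, moved the gripper clear and handed the job in at about 18.5 s; the jar, timer and shaker were never approached.

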